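Tip the spacer box into the tray

TASK

Swing the spacer box's spring lid fully back over its detent so that it stays open, then tip the box with its crank until all four brass spacers have dropped into the light grey catch tray in front of it. Let the box swing back down level with its lid still open, and leave the tray and the other things on the bench where they are.

Things in the scene. Friction and masses are not known exactly. Their poses are not given: they have to be found in the camera images.
- stand: Fixed dark steel tipping stand. Origin on the table, straight below the tipping axis. Its -x axis is the pouring direction (roughly towards the robot), +y is the side with the crank. The tipping axis runs along the stand's y, 115 mm above the table. Two posts 8 mm thick at y = +-66 mm, x = 0 to 22 mm, 130 mm high; base plate x = 0 to 120 mm, y = +-75 mm, 8 mm high.
- box_tip (a joint): Tipping angle of the blue sample box about the tipping axis, rad: 0 level (at rest), grows as it tips towards the stand's -x, end stop 1.95. A return spring and damper swing it back level in about 2 s when let go; tipping takes up to about 10 N at the crank bar. The spacers slide out from about 1.6 on and surely leave near the end stop, within about a second.
- box_lip (a point): Middle of the box's pouring rim, carried by the box. With the box level: stand's x = -30 mm, 175 mm above the table. The level box spans x = 0 to 72 mm at its floor (floor top 119 mm above the table), x = -30 to 72 mm at its rim (all at 175 mm), y = +-48 mm; walls 4 mm; the pouring wall at -x slopes outwards.
- crank_foot (a point): Point on the tipping axis at the foot of the crank: a flat steel arm (14 x 8 mm section, centred at the stand's y = 98 mm) with a red round bar at its end, 16 mm thick, along y from 98 to 144 mm, its centre line 100 mm from the axis. The crank is clamped at a different angle each time: with the box level it leans 0.4 to 0.8 rad back from upright (towards +x).
- box_back (a point): Middle of the box's far wall at floor height, carried by the box. The crank's angle is in no reading: look, or feel for its bar from behind (+x side); about 3 to 4 N starts to move it. The bar turns with the box: pushed towards the stand's -x, over the top and down, it tips the box, by 1.95 rad to the end stop. The clamp holds against any push below 40 N.
- lid (a joint): Lid angle relative to the box, rad: 0 shut, grows as it swings up and back, end stop 2.7 (fully back). An over-centre spring (the detent) pulls the lid shut below 1.9 and holds it against the end stop above 1.9; it takes up to 0.3 N m.
- lid_hinge (a point): Middle of the lid's hinge line, on the box's far rim: with the box level at the stand's x = 72 mm, 175 mm above the table; the hinge runs along the stand's y. The x axis points from the lid's free edge to the hinge.
- lid_edge (a point): Middle of the lid's free edge. The lid is a flat clear plate 128 mm long from hinge to free edge, 100 mm wide and 4 mm thick (underside 1.5 mm above the rim when shut); its last 24 mm are an orange lip, which overhangs the pouring wall's rim by 26 mm and can be lifted from below.
- tray: Loose light grey open catch tray, 160 x 200 x 32 mm, wall and floor 5 mm, 0.6 kg, standing on the table in front of the stand below the box's pouring side. Origin at the centre of its underside; x is the 160 mm side.
- spacer0: Brass hexagonal spacer, 19 mm over the corners, 14 mm high, about 24 g, loose in the box at the start. Origin at the centre of its underside.
- spacer1: Another brass spacer, same as spacer0.
- spacer2: Another brass spacer, same as spacer0.
- spacer3: Another brass spacer, same as spacer0.
- driver: Bystander: screwdriver lying on the bench, to be left alone.
- solder_reel: Bystander: grey reel, 54 mm diameter, 46 mm high, to be left alone.
- meter: Bystander: grey hand-held meter 130 x 70 x 40 mm, lying flat, to be left alone.

How it is judged:
By the outcome, as a careful person would: the job done as asked, in the order asked, and still so for the second after the job is handed in, with the robot touching nothing.
It also fails if it takes over 66 s, if anything falls off the work surface, if the arm or the gripper's body presses on something with over 40 N, if the wrist force passes 120 N, or if a joint passes its speed limit or range.

ROBOT

A 6-joint arm with a two-finger parallel gripper is mounted at the origin on the work surface. World frame = base frame: x ahead of the robot, y to its left, z up, the work surface at z = 0. Lengths are in mm, angles in degrees, forces in N, time in s.
With the tool pointing down it reaches from about 350 to 850 mm from the base axis. Payload 8.1 kg.
Tool frame: the origin (TCP) lies midway between the tips of the shut fingers; the grasp point (between the pads) lies 19 mm behind it (r.tcp_to_grasp is the distance from the TCP to the grasp point, in mm); z points along the fingers, y is the direction in which the jaws open and shut (so a half turn about z gives the same grasp; the last joint's range is limited). The gripper opens to 85 mm and grips with 20 to 120 N. Pads are 22 mm wide; open, the fingers measure 114 mm over their backs; the gripper's body (76 mm by 85 mm) begins 54 mm behind the grasp point. The pads swing forward as they close: fully open they stand 13 mm farther back than shut.
Start: joints at [65.982, 7.471, 85.268, -0, 87.261, -4.893], TCP at [196.56, 566.895, 231.292] pointing down, gripper open.
Joint ranges: [-169.43, 169.43], [-51.17, 129.36], [1.28, 143.12], [-76.62, 256.62], [0, 156.53], [-152.29, 152.29]. Speed limits (degrees/s): [136.94, 136.94, 159.86, 180, 180, 180].

INTERFACE

Orientations are given as [roll, pitch, yaw] about the fixed x, y, z axes, in that order (R = Rz(yaw) Ry(pitch) Rx(roll)).
In Python, from bench import r gives the robot as it stands.
- The arm moves only by the tool jog_arm, never from a script. Its argument "targets" is a list of rows, each a list of 7 numbers: the shift along the tool's x, y, z in m, then the turn, a rotation vector about the tool's x, y, z in rad, then the closure, from 0 (fully open) to 1 (shut). In form: [[dx, dy, dz, wx, wy, wz, claw], ...]. A call has 1 to 5 rows; each row is the pose to reach, as a shift and turn from the pose commanded when the call began, along the tool's axes at that moment; what a row does not reach only later rows make up. A row lasts 1/12 s, in which the tool goes at most 41.7 mm and 7.16 degrees, less where a joint would pass 70% of its speed; a pose out of reach is approached as far as the arm can. A call with a gripper value outside its range is refused whole. The fingers move at their own pace and stop on an object; "newtons" is the grip in N (left out, the last holds). Time passes only in rows, so rows that repeat a pose let the fingers close. It gives the time, the measured TCP pose, the force and the opening at its end, in the units of the state.
- r.sense(): the state, without advancing time (a new reading comes with each control period).
- r.snapshot(name): name is "scene" or "top" or "wrist"; returns a dict with "pixels" (420x560x3 uint8, red, green, blue), "fx", "fy", "cx", "cy" (pixels), "origin" and "attitude" of the camera in the world. Camera axes: x right, y down, z forward; pixel columns grow to the right and rows downward; lengths in mm; the calibration is good to about 2 mm. A picture is of the moment at which its call begins. There is no depth.
- r.hand_in(): hands the job in, once; it reports no verdict.
The state is a dict: "time": time; "joint_pos": joint angles; "qd": joint speeds; "joint_efforts": joint torques, N m; "tool_pos": TCP position; "tcp_rot": TCP orientation; "ft_force": force on the tool from outside, world axes, zero at the start; "wrist_torque": the same for the moment, N m; "finger_gap": finger opening in mm.
Only numpy, scipy, OpenCV 4.12 (cv2) and the standard library are available. Lean on these libraries where they do the work, as an engineer would, in place of code of your own. Each camera call takes 0.05 s, during which the arm holds its last target.

## Working session

There is one attempt and no reset: what is moved stays moved. The work goes in short steps, Python scripts to look and compute and a tool call to move; the robot and the scene stay as the last step left them, time stands still between calls to the robot, and variables do not carry over. Pictures are saved under pics/ and viewed, and the job is handed in when it is done.

Besides the shell and the picture viewer there is one more tool, called after "Call:" as a command line: name --pt "numbers of a row" for each row, then --argument value for the rest. jog_arm: Moves the arm, as the interface text tells. Its arguments: {"type":"object","properties":{"targets":{"type":"array","items":{"type":"array","items":{"type":"number"}}},"newtons":{"type":"number"}},"required":["targets"]}

```bash
ls; mkdir -p pics; python3 - <<'E'
from bench import r
import cv2
print(r.sense())
for n in ["scene","top","wrist"]:
    s=r.snapshot(n)
    cv2.imwrite(f"pics/{n}0.png",s["pixels"][:,:,::-1])
    print(n,{k:v for k,v in s.items() if k!="pixels"})
E
```

```text
pics
{'time': 0.0, 'joint_pos': array([ 6.59826520e+01,  7.51519147e+00,  8.53290201e+01, -3.51289934e-04,
        8.72616537e+01, -4.89298197e+00]), 'qd': array([-0.10989391,  0.0461422 ,  0.00557962,  0.06411823,  0.09445897,
        0.10471952]), 'joint_efforts': array([ 3.59368838e-03, -5.69393277e+01, -5.00562751e+01,  4.70599225e-04,
        1.42711157e-02,  1.60716189e-05]), 'tool_pos': array([196.32830313, 566.39046082, 230.2460476 ]), 'tcp_rot': array([-1.79894491e+02, -8.68018002e-03,  1.60875643e+02]), 'ft_force': array([ 0.39308392,  1.00725415, -0.57534721]), 'wrist_torque': array([-0.02271477, -0.04316869,  0.02757953]), 'finger_gap': 85.08918566433475}
scene {'fx': 534.9872191641939, 'fy': 534.9872191641939, 'cx': 272.65558466621985, 'cy': 207.41176756650674, 'origin': array([1329.51357098,  620.30877307, 1128.43345802]), 'attitude': array([-134.59935032,   -0.2446311 ,  127.88287152])}
top {'fx': 481.833005679511, 'fy': 481.833005679511, 'cx': 280.4106709383799, 'cy': 206.1609352782556, 'origin': array([ 317.72487817,   32.86642888, 1287.23279692]), 'attitude': array([-169.20551335,   -1.22278482,  -90.8460771 ])}
wrist {'fx': 350.60380289678426, 'fy': 350.60380289678426, 'cx': 275.99857337924567, 'cy': 210.2067110682035, 'origin': array([133.5710704 , 586.80659615, 372.86364057]), 'attitude': array([1.64769890e+02, 4.29622615e-02, 7.08831458e+01])}
```

View pics/scene0.png

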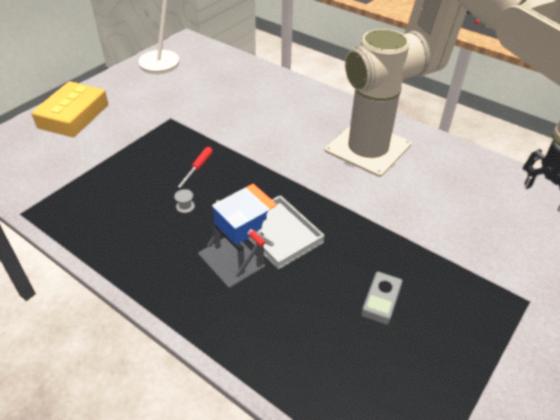

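View pics/top0.png

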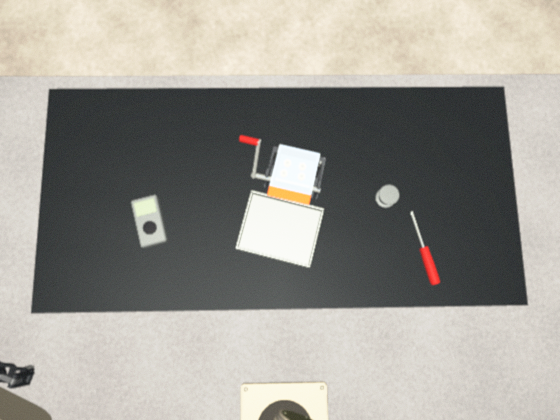

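View pics/wrist0.png

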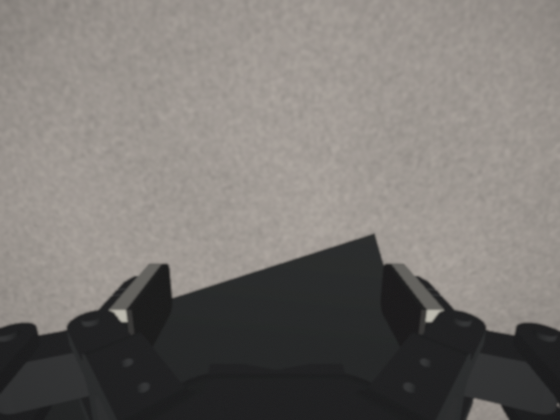

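The top view shows the box at about (297,170), its orange lip at (290,195), the red crank bar at (249,140) and the tray at (280,230). Next I measure them.

```bash
cat > h.py <<'E'
import numpy as np, cv2
from scipy.spatial.transform import Rotation as R
from bench import r
def snap(n,f=None):
    s=r.snapshot(n)
    if f: cv2.imwrite("pics/"+f,s["pixels"][:,:,::-1])
    s["R"]=R.from_euler("xyz",s["attitude"],degrees=True).as_matrix(); return s
def ray(s,u,v):
    d=s["R"]@np.array([(u-s["cx"])/s["fx"],(v-s["cy"])/s["fy"],1.]); return s["origin"],d/np.linalg.norm(d)
def plane(s,u,v,z):
    o,d=ray(s,u,v); return o+d*(z-o[2])/d[2]
def proj(s,p):
    q=s["R"].T@(np.array(p)-s["origin"]); return np.array([s["fx"]*q[0]/q[2]+s["cx"],s["fy"]*q[1]/q[2]+s["cy"]])
def tri(s1,p1,s2,p2):
    o1,d1=ray(s1,*p1);o2,d2=ray(s2,*p2)
    t=np.linalg.lstsq(np.c_[d1,-d2],o2-o1,rcond=None)[0]
    a=o1+t[0]*d1;b=o2+t[1]*d2; return (a+b)/2,np.linalg.norm(a-b)
def blobs(s,kind):
    h=cv2.cvtColor(s["pixels"],cv2.COLOR_RGB2HSV); H,S,V=[h[...,i].astype(int) for i in range(3)]
    m={"orange":(H>=7)&(H<=18)&(S>170)&(V>120),"red":((H<=4)|(H>=174))&(S>150)&(V>80),
       "blue":(H>100)&(H<130)&(S>140)&(V>50)}[kind].astype(np.uint8)
    n,l,st,c=cv2.connectedComponentsWithStats(m)
    out=[]
    for i in range(1,n):
        if st[i,4]>25:
            cs=cv2.findContours((l==i).astype(np.uint8),cv2.RETR_EXTERNAL,cv2.CHAIN_APPROX_NONE)[0][0]
            out.append((c[i],st[i,4],cv2.minAreaRect(cs),cs))
    return out
E
python3 - <<'E'
from h import *
np.set_printoptions(precision=1,suppress=True)
t=snap("top");s=snap("scene")
for n,x in(("top",t),("scene",s)):
  for k in("orange","red","blue"):
    for b in blobs(x,k): print(n,k,b[0],b[1],cv2.boxPoints(b[2]).round(1).tolist())
px=t["pixels"][90:280,200:360]; cv2.imwrite("pics/tc.png",cv2.resize(px,None,fx=3.5,fy=3.1,interpolation=cv2.INTER_CUBIC)[:,:,::-1])
px=s["pixels"][150:300,170:350]; cv2.imwrite("pics/sc.png",cv2.resize(px,None,fx=4,fy=4,interpolation=cv2.INTER_CUBIC)[:,:,::-1])
for b in blobs(t,"orange"): print([plane(t,*p,181)[:2] for p in cv2.boxPoints(b[2])], plane(t,*b[0],181))
E
```

```text
top red [247.8 139.7] 135 [[237.8000030517578, 140.89999389648438], [239.5, 133.89999389648438], [257.3999938964844, 138.39999389648438], [255.60000610351562, 145.39999389648438]]
top red [429.5 265.7] 392 [[418.20001220703125, 248.60000610351562], [428.1000061035156, 245.3000030517578], [440.3999938964844, 282.20001220703125], [430.5, 285.5]]
scene red [202.3 157.1] 206 [[190.8000030517578, 164.0], [207.0, 144.5], [213.6999969482422, 150.10000610351562], [197.5, 169.60000610351562]]
scene red [256.6 238.1] 94 [[249.0, 234.0], [253.0, 230.0], [264.5, 241.5], [260.5, 245.5]]
scene blue [236.9 227.7] 588 [[212.10000610351562, 241.60000610351562], [214.0, 210.89999389648438], [264.20001220703125, 214.0], [262.3999938964844, 244.6999969482422]]
```

View pics/tc.png

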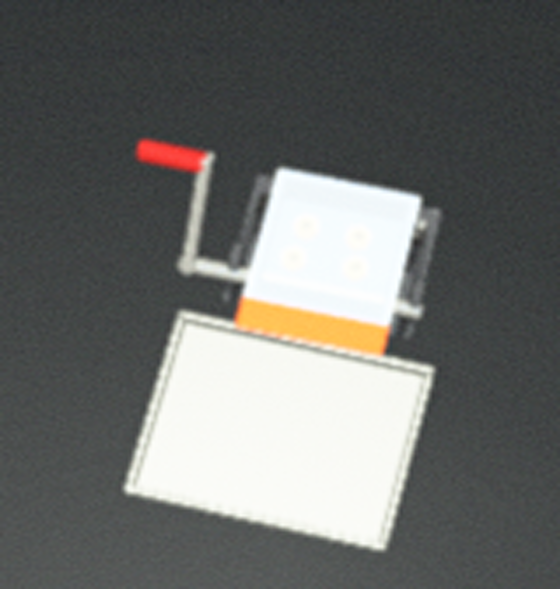

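View pics/sc.png

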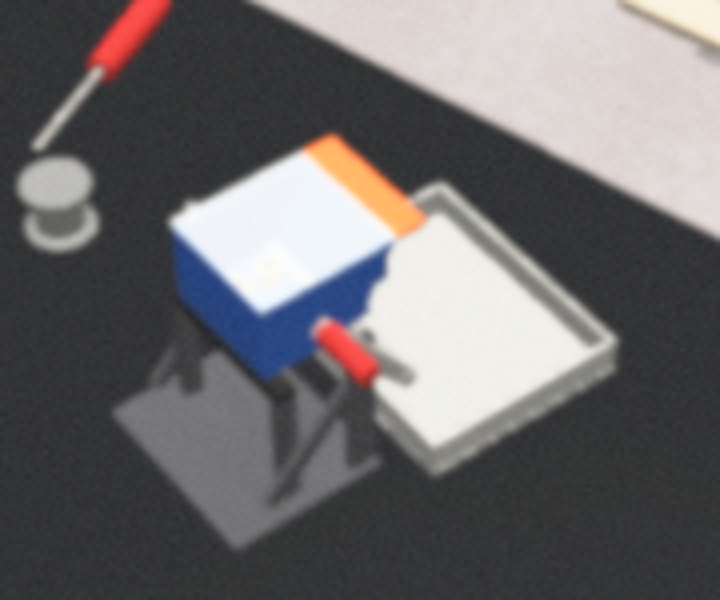

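```bash
sed -i 's/(H>=7)&(H<=18)&(S>170)&(V>120)/(H>=7)\&(H<=20)\&(S>110)\&(V>120)/' h.py; python3 - <<'E'
from h import *
np.set_printoptions(precision=1,suppress=True)
t=snap("top");s=snap("scene")
for n,x in(("top",t),("scene",s)):
    for b in blobs(x,"orange"):
        print(n,b[0],b[1],cv2.boxPoints(b[2]).round(1).tolist())
        print([plane(x,*p,181)[:2] for p in cv2.boxPoints(b[2])], plane(x,*b[0],181))
Z=lambda a,b:(a/3.5+200,b/3.1+90)
Q={k:plane(t,*Z(*p),181) for k,p in dict(fl=(275,168),fr=(422,195),nr=(386,354),nl=(238,327)).items()}
print(Q)
ax=(Q["fl"]+Q["fr"]-Q["nl"]-Q["nr"])/2; print(np.linalg.norm(ax),np.degrees(np.arctan2(ax[1],ax[0])))
ay=(Q["fl"]+Q["nl"]-Q["fr"]-Q["nr"])/2; print(np.linalg.norm(ay),np.degrees(np.arctan2(-ay[0],ay[1])))
print("ctr",sum(Q.values())/4)
rt=[b for b in blobs(t,"red") if b[0][0]<300][0];rs=[b for b in blobs(s,"red") if b[0][0]>230][0]
print("bar ctr",tri(t,rt[0],s,rs[0]))
# bar ends
print(tri(t,(239,137.5),s,(262.5,243.5)),tri(t,(256.5,142),s,(251,232)))
# tray corners (rim z=32)
for p in((182,312),(434,368),(384,549),(125,491)): print("tray",plane(t,*Z(*p),32))
for p in((0,0),(559,0)): pass
E
```

```text
top [288.4 194.9] 394 [[266.0, 194.89999389648438], [267.8999938964844, 185.6999969482422], [311.29998779296875, 194.89999389648438], [309.29998779296875, 204.10000610351562]]
[array([555.5,  39.7]), array([577.7,  34.9]), array([554.5, -66.9]), array([532.4, -61.7])] [555.1 -13.1 181. ]
scene [367.4  12.1] 431 [[321.79998779296875, 0.6000000238418579], [324.0, -6.400000095367432], [406.8999938964844, 20.100000381469727], [404.70001220703125, 27.100000381469727]]
[array([-522.8, -557. ]), array([-586.2, -588.6]), array([-581.4, -194.5]), array([-522.8, -173.2])] [-546.9 -353.   181. ]
scene [489.7  51. ] 398 [[456.1000061035156, 43.900001525878906], [458.20001220703125, 37.20000076293945], [525.7000122070312, 58.5], [523.5999755859375, 65.0999984741211]]
[array([-520.3,   38.5]), array([-573.6,   22.9]), array([-573.5,  276.4]), array([-523.1,  286.7])] [-546.2  155.4  181. ]
scene [59.5 89.6] 40 [[39.0, 97.5999984741211], [75.0, 77.5999984741211], [78.0, 83.0], [42.0, 103.0]]
[array([ 634.8, -855. ]), array([ 489. , -863.9]), array([ 504. , -828.5]), array([ 647.2, -821.4])] [ 566.2
[... 432 characters left out ...]
22], [271.1000061035156, 209.3000030517578]]
[array([551.2, -70.4]), array([523.7, -74.6]), array([550.5,  32.1]), array([576.5,  34.8])] [551.2 -18.  181. ]
{'fl': array([679.5,   8.3, 181. ]), 'fr': array([657. , -91.9, 181. ]), 'nr': array([532.3, -63.9, 181. ]), 'nl': array([554.1,  34.9, 181. ])}
127.99568005568956 -12.296644004486499
101.95326551800164 -12.57570081197388
ctr [605.7 -28.1 181. ]
bar ctr (array([686.2,  79.4, 199.3]), np.float64(3.801680065173703))
(array([691.4, 100.7, 199.5]), np.float64(2.612483655808965)) (array([680.3,  58.6, 200.7]), np.float64(4.919814892480018))
tray [599.6  77.7  32. ]
tray [ 548.6 -113.1   32. ]
tray [395.  -71.1  32. ]
tray [446.  120.6  32. ]
```

```bash
cat >> h.py <<'E'
np.set_printoptions(precision=3,suppress=True)
O=np.array([597.,-26,0]); YAW=np.radians(-12.4)
X=np.array([np.cos(YAW),np.sin(YAW),0]);Y=np.array([-np.sin(YAW),np.cos(YAW),0]);Zv=np.array([0,0,1.])
def W(x,y,z): return O+x*X+y*Y+z*Zv
def S(p): d=np.array(p)-O; return np.array([d@X,d@Y,d[2]])
def ori(t,roll=0):  # tilt t deg from straight down towards +X
    t=np.radians(t); z=np.sin(t)*X-np.cos(t)*Zv; return np.c_[np.cross(Y,z),Y,z]
def row(p,t):
    """shift (m) and turn in tool axes from present pose to stand-frame p, tilt t"""
    s=r.sense(); R0=R.from_euler("xyz",s["tcp_rot"],degrees=True).as_matrix()
    return np.r_[R0.T@(W(*p)-s["tool_pos"])/1000, R.from_matrix(R0.T@ori(t)).as_rotvec()].round(4)
def st():
    s=r.sense(); print("t",round(s["time"],2),"stand",S(s["tool_pos"]).round(1),"rot",s["tcp_rot"].round(1),"F",s["ft_force"].round(1),"gap",round(s["finger_gap"],1),"q",s["joint_pos"].round(1))
E
python3 - <<'E'
from h import *
st(); print(row((-110,0,180),50), row((-110,0,150),50)); print(ori(50))
E
```

```text
t 0.35 stand [-518.4  492.9  231.1] rot [-180.    -0.   160.9] F [ 0.  -0.6 -0.6] gap 85.4 q [66.   7.5 85.3  0.  87.3 -4.9]
[-0.463 -0.442  0.051 -0.052 -0.872 -0.11 ] [-0.463 -0.442  0.081 -0.052 -0.872 -0.11 ]
[[-0.628  0.215  0.748]
 [ 0.138  0.977 -0.164]
 [-0.766  0.    -0.643]]
```

Call:
jog_arm --pt "-0.463 -0.442 0.03 -0.052 -0.872 -0.11 1" --pt "-0.463 -0.442 0.03 -0.052 -0.872 -0.11 1" --pt "-0.463 -0.442 0.03 -0.052 -0.872 -0.11 1" --pt "-0.463 -0.442 0.03 -0.052 -0.872 -0.11 1" --pt "-0.463 -0.442 0.03 -0.052 -0.872 -0.11 1" --newtons 40

```text
time: 0.77
tool_pos: [292.7, 381.3, 222.9]
tcp_rot: [179.0, 35.9, 165.2]
ft_force: [-0.7, -0.5, 1.1]
finger_gap: 25.6
```

```bash
python3 - <<'E'
from h import *
st(); print(row((-110,0,180),50))
E
```

```text
t 0.77 stand [-384.7  332.4  222.9] rot [179.   35.9 165.2] F [-0.7 -0.5  1.1] gap 25.6 q [ 72.2 -15.7 115.5 -36.5  79.3   3.3]
[-0.208 -0.324  0.198 -0.011 -0.247 -0.032]
```

Call:
jog_arm --pt "-0.21 -0.324 0.198 -0.011 -0.2 -0.032 1" --pt "-0.21 -0.324 0.198 -0.011 -0.2 -0.032 1" --pt "-0.21 -0.324 0.198 -0.011 -0.2 -0.032 1" --pt "-0.21 -0.324 0.198 -0.011 -0.2 -0.032 1" --pt "-0.21 -0.324 0.198 -0.011 -0.2 -0.032 1"

```text
time: 1.18
tool_pos: [386.2, 196.6, 200.1]
tcp_rot: [-179.8, 47.0, 167.8]
ft_force: [2.4, -0.2, 0.8]
finger_gap: 0.1
```

```bash
python3 - <<'E'
from h import *
st(); print(row((-110,0,160),50))
E
```

```text
t 1.18 stand [-253.6  172.1  200.1] rot [-179.8   47.   167.8] F [ 2.4 -0.2  0.8] gap 0.1 q [ 53.3 -45.4 142.4 -46.2  67.6 -12. ]
[-0.068 -0.172  0.133 -0.001 -0.052  0.003]
```

Call:
jog_arm --pt "-0.068 -0.172 0.133 0 -0.05 0.003 1" --pt "-0.068 -0.172 0.133 0 -0.05 0.003 1" --pt "-0.068 -0.172 0.133 0 -0.05 0.003 1" --pt "-0.068 -0.172 0.133 0 -0.05 0.003 1" --pt "-0.068 -0.172 0.133 0 -0.05 0.003 1"

```text
time: 1.6
tool_pos: [500.8, 67.0, 228.2]
tcp_rot: [-179.5, 48.6, 167.3]
ft_force: [0.2, 1.0, -1.8]
finger_gap: -0.1
```

```bash
python3 - <<'E'
from h import *
st(); print(row((-95,0,145),50),row((-49,0,150),50))
snap("wrist","w1.png")
E
```

```text
t 1.6 stand [-113.9   70.2  228.2] rot [-179.5   48.6  167.3] F [ 0.2  1.  -1.8] gap -0.1 q [ 18.1 -51.1 143.  -31.4  48.6 -46.4]
[ 0.05  -0.07   0.07  -0.013 -0.025 -0.004] [ 0.015 -0.069  0.101 -0.013 -0.025 -0.004]
```

View pics/w1.png

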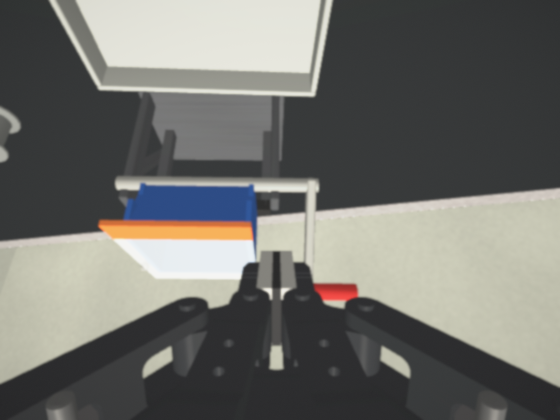

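```bash
python3 - <<'E'
from h import *
st(); print(row((-95,0,145),42),row((-95,0,145),38))
E
```

```text
t 1.65 stand [-111.1   64.2  228.2] rot [-179.2   48.5  167.1] F [ 1.5 -0.2  0.4] gap -0.1 q [ 17.1 -51.1 143.  -31.2  48.4 -47. ]
[ 0.051 -0.063  0.069 -0.02   0.114 -0.007] [ 0.051 -0.063  0.069 -0.02   0.184 -0.008]
```

Call:
jog_arm --pt "0.03 -0.04 0.04 -0.02 0.114 -0.007 1" --pt "0.051 -0.063 0.069 -0.02 0.114 -0.007 1" --pt "0.051 -0.063 0.069 -0.02 0.114 -0.007 1" --pt "0.051 -0.063 0.069 -0.02 0.114 -0.007 1" --pt "0.051 -0.063 0.069 -0.02 0.114 -0.007 1"

```text
time: 2.07
tool_pos: [517.0, 4.3, 147.8]
tcp_rot: [-179.8, 40.9, 167.7]
ft_force: [-0.4, -0.0, 0.9]
finger_gap: 0.1
```

```bash
python3 - <<'E'
from h import *
st(); print(row((-95,0,145),40))
E
```

```text
t 2.07 stand [-84.6  12.4 147.8] rot [-179.8   40.9  167.7] F [-0.4 -0.   0.9] gap 0.1 q [  1.  -41.6 143.1 -14.1  39.3 -68.8]
[ 0.01  -0.012 -0.005 -0.002  0.015  0.001]
```

```bash
python3 - <<'E'
from h import *
st(); print(row((-49,0,147),41))
s=snap("scene","s2.png"); px=s["pixels"][120:320,130:400]; cv2.imwrite("pics/s2c.png",cv2.resize(px,None,fx=2.9,fy=2.9,interpolation=cv2.INTER_CUBIC)[:,:,::-1])
E
```

```text
t 2.07 stand [-84.6  12.4 147.8] rot [-179.8   40.9  167.7] F [-0.4 -0.   0.9] gap 0.1 q [  1.  -41.6 143.1 -14.1  39.3 -68.8]
[-0.026 -0.012  0.024 -0.002 -0.002  0.001]
```

View pics/s2c.png

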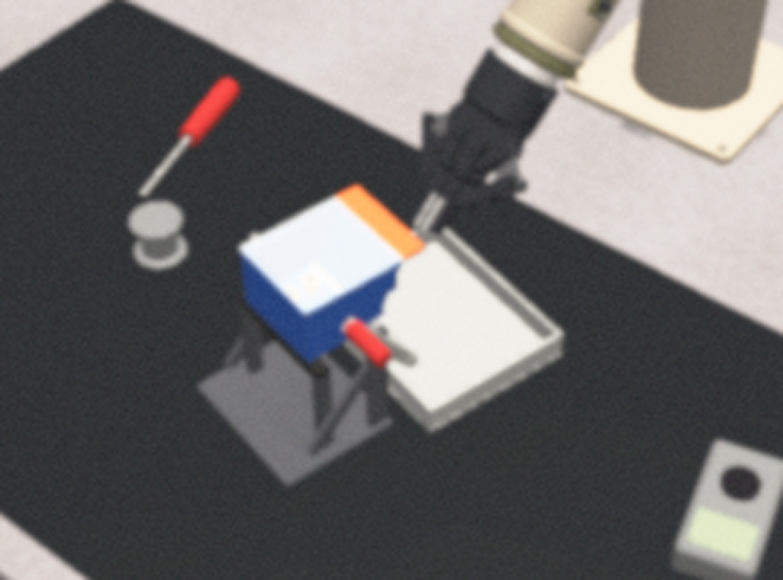

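The scene crop shows the closed fingers in front of and just below the orange lip, at about (425,225). I'll insert them under it.

Call:
jog_arm --pt "-0.009 -0.004 0.008 0 0 0 1" --pt "-0.018 -0.008 0.016 0 0 0 1" --pt "-0.024 -0.011 0.022 0 0 0 1" --pt "-0.024 -0.011 0.022 0 0 0 1"

```text
time: 2.45
tool_pos: [548.4, -10.7, 150.6]
tcp_rot: [-179.9, 41.2, 168.0]
ft_force: [-0.3, 0.4, -0.2]
finger_gap: 0.0
```

```bash
python3 - <<'E'
from h import *
st()
for p in ((-49,0,160),(-49,0,175),(-49,0,190)): print(row(p,41))
E
```

```text
t 2.45 stand [-50.7   4.5 150.6] rot [-179.9   41.2  168. ] F [-0.3  0.4 -0.2] gap 0.0 q [ -2.  -34.4 138.9 -11.6  35.4 -72.9]
[-0.007 -0.004 -0.006  0.002  0.004  0.005]
[-0.017 -0.005 -0.017  0.002  0.004  0.005]
[-0.027 -0.005 -0.029  0.002  0.004  0.005]
```

Call:
jog_arm --pt "-0.005 -0.002 -0.005 0 0 0 1" --pt "-0.01 -0.004 -0.01 0 0 0 1" --pt "-0.017 -0.004 -0.017 0 0 0 1" --pt "-0.022 -0.004 -0.023 0 0 0 1" --pt "-0.027 -0.004 -0.029 0 0 0 1"

```text
time: 2.87
tool_pos: [547.7, -15.7, 189.9]
tcp_rot: [-179.9, 41.1, 167.9]
ft_force: [-0.8, 0.4, -2.1]
finger_gap: -0.2
```

```bash
python3 - <<'E'
from h import *
st()
s=snap("scene","s3.png"); px=s["pixels"][120:320,130:400]; cv2.imwrite("pics/s3c.png",cv2.resize(px,None,fx=2.9,fy=2.9,interpolation=cv2.INTER_CUBIC)[:,:,::-1])
for th in np.arange(.3,2.5,.15):
    p=(72-112*np.cos(th)-8.3,0,175+112*np.sin(th)-7.2); print(round(th,2),np.round(p,0),row(p,41).round(3))
E
```

```text
t 2.87 stand [-50.3  -0.5 189.9] rot [-179.9   41.1  167.9] F [-0.8  0.4 -2.1] gap -0.2 q [ -2.9 -37.9 136.6  -9.5  40.9 -75.8]
0.3 [-43.   0. 201.] [-0.01   0.    -0.003  0.001  0.005  0.003]
0.45 [-37.   0. 217.] [-0.025  0.    -0.01   0.001  0.005  0.003]
0.6 [-29.   0. 231.] [-0.041  0.    -0.016  0.001  0.005  0.003]
0.75 [-18.   0. 244.] [-0.058  0.    -0.019  0.001  0.005  0.003]
0.9 [ -6.   0. 256.] [-0.075  0.    -0.019  0.001  0.005  0.003]
1.05 [  8.   0. 265.] [-0.091  0.    -0.017  0.001  0.005  0.003]
1.2 [ 23.   0. 272.] [-0.108  0.    -0.012  0.001  0.005  0.003]
1.35 [ 39.   0. 277.] [-0.123  0.    -0.006  0.001  0.005  0.003]
1.5 [ 56.   0. 280.] [-0.137 -0.     0.004  0.001  0.005  0.003]
1.65 [ 73.   0. 279.] [-0.149 -0.     0.015  0.001  0.005  0.003]
1.8 [ 89.   0. 277.] [-0.16  -0.     0.028  0.001  0.005  0.003]
1.95 [105.   0. 272.] [-0.169 -0.     0.042  0.001  0.005  0.003]
2.1 [120.   0. 264.] [-0.175 -0.     0.058  0.001  0.005  0.003]
2.25 [134.   0. 255.] [-0.18  -0.     0.074  0.001  0.005  0.003]
2.4 [146.   0. 243.] [-0.181 -0.     0.09   0.001  0.005  0.003]
```

View pics/s3c.png

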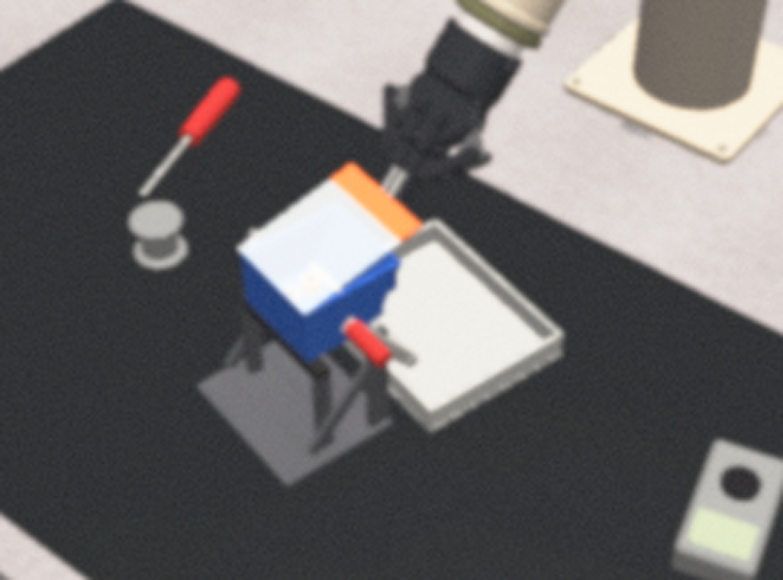

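The crop shows the lid rising off the box, with the orange lip at about (380,200). I'll continue along the arc.

Call:
jog_arm --pt "-0.01 0 -0.004 0 0 0 1" --pt "-0.025 0 -0.01 0 0 0 1" --pt "-0.041 0 -0.016 0 0 0 1" --pt "-0.058 0 -0.019 0 0 0 1" --pt "-0.075 0 -0.019 0 0 0 1"

```text
time: 3.33
tool_pos: [591.2, -25.4, 253.4]
tcp_rot: [-179.8, 41.1, 167.9]
ft_force: [-1.9, -0.1, -0.2]
finger_gap: -0.4
```

```bash
python3 - <<'E'
from h import *
st()
s=snap("scene","s4.png"); px=s["pixels"][90:290,130:400]; cv2.imwrite("pics/s4c.png",cv2.resize(px,None,fx=2.9,fy=2.9,interpolation=cv2.INTER_CUBIC)[:,:,::-1])
for th in np.arange(.9,2.5,.15):
    p=(72-108*np.cos(th)-8.3,0,175+108*np.sin(th)-7.2); print(round(th,2),np.round(p,0),row(p,41).round(3))
E
```

```text
t 3.33 stand [ -5.7  -0.7 253.4] rot [-179.8   41.1  167.9] F [-1.9 -0.1 -0.2] gap -0.4 q [ -4.1 -31.5 126.   -7.7  45.  -78.4]
0.9 [ -3.   0. 252.] [0.003 0.001 0.003 0.001 0.007 0.003]
1.05 [ 10.   0. 261.] [-0.013  0.001  0.005  0.001  0.007  0.003]
1.2 [ 25.   0. 268.] [-0.028  0.     0.01   0.001  0.007  0.003]
1.35 [ 40.   0. 273.] [-0.043  0.     0.016  0.001  0.007  0.003]
1.5 [ 56.   0. 276.] [-0.057  0.     0.025  0.001  0.007  0.003]
1.65 [ 72.   0. 275.] [-0.069  0.     0.036  0.001  0.007  0.003]
1.8 [ 88.   0. 273.] [-0.079  0.     0.048  0.001  0.007  0.003]
1.95 [104.   0. 268.] [-0.088  0.     0.062  0.001  0.007  0.003]
2.1 [118.   0. 261.] [-0.094  0.     0.077  0.001  0.007  0.003]
2.25 [132.   0. 252.] [-0.098  0.     0.093  0.001  0.007  0.003]
2.4 [143.   0. 241.] [-0.099  0.     0.109  0.001  0.007  0.003]
```

View pics/s4c.png

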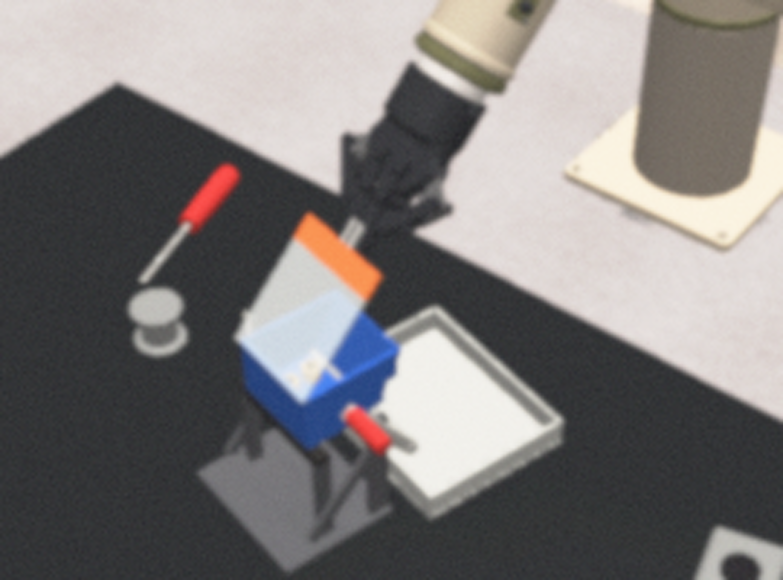

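The lid is at about 50°, with the lip at (340,255) resting on the fingertips.

Call:
jog_arm --pt "-0.013 0 0.004 0 0 0 1" --pt "-0.028 0 0.009 0 0 0 1" --pt "-0.043 0 0.016 0 0 0 1" --pt "-0.057 0 0.025 0 0 0 1" --pt "-0.069 0 0.036 0 0 0 1"

```text
time: 3.8
tool_pos: [665.9, -41.5, 271.7]
tcp_rot: [-179.9, 41.2, 167.9]
ft_force: [-1.3, -0.1, 1.9]
finger_gap: -0.3
```

```bash
python3 - <<'E'
from h import *
st()
for th in np.arange(1.65,2.71,.15):
    p=(72-104*np.cos(th)-8.3,0,175+104*np.sin(th)-7.2); print(round(th,2),np.round(p,0),row(p,41).round(3))
E
```

```text
t 3.8 stand [ 70.6  -0.3 271.7] rot [-179.9   41.2  167.9] F [-1.3 -0.1  1.9] gap -0.3 q [ -5.5 -18.1 114.5  -6.6  42.8 -80.1]
1.65 [ 72.   0. 271.] [-0.001  0.     0.001  0.001  0.004  0.003]
1.8 [ 87.   0. 269.] [-0.011  0.     0.013  0.001  0.004  0.003]
1.95 [102.   0. 264.] [-0.019  0.     0.026  0.001  0.004  0.003]
2.1 [116.   0. 258.] [-0.025  0.     0.041  0.001  0.004  0.003]
2.25 [129.   0. 249.] [-0.029  0.     0.056  0.001  0.004  0.003]
2.4 [140.   0. 238.] [-0.03   0.     0.071  0.001  0.004  0.003]
2.55 [150.   0. 226.] [-0.03   0.     0.087  0.001  0.004  0.003]
2.7 [158.   0. 212.] [-0.026  0.     0.102  0.001  0.004  0.003]
```

Call:
jog_arm --pt "-0.011 0 0.013 0 0 0 1" --pt "-0.019 0 0.026 0 0 0 1" --pt "-0.025 0 0.041 0 0 0 1" --pt "-0.029 0 0.056 0 0 0 1" --pt "-0.03 0 0.068 0 0 0 1"

```text
time: 4.22
tool_pos: [731.6, -55.8, 238.6]
tcp_rot: [-179.9, 41.1, 167.9]
ft_force: [-0.3, -0.1, -0.9]
finger_gap: 0.2
```

```bash
python3 - <<'E'
from h import *
st()
s=snap("scene","s5.png"); px=s["pixels"][90:290,130:400]; cv2.imwrite("pics/s5c.png",cv2.resize(px,None,fx=2.9,fy=2.9,interpolation=cv2.INTER_CUBIC)[:,:,::-1])
E
```

```text
t 4.22 stand [137.8  -0.2 238.6] rot [-179.9   41.1  167.9] F [-0.3 -0.1 -0.9] gap 0.2 q [ -6.4  -5.4 107.1  -6.4  37.5 -80.6]
```

View pics/s5c.png

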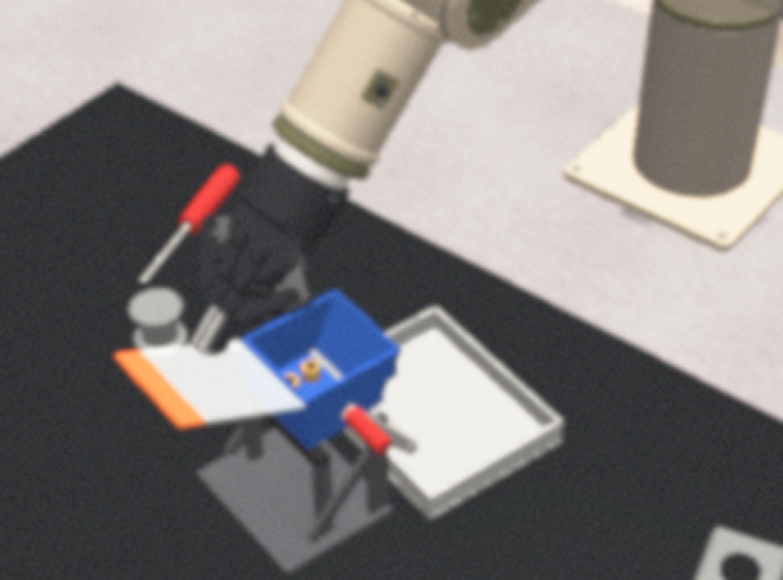

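The lid snapped fully back, with its lip at about (160,390), and the spacers are visible in the box at (305,370). Next I go up and over to behind the crank bar.

```bash
python3 - <<'E'
from h import *
st()
print(row((120,0,300),35));print(row((105,130,280),0))
E
```

```text
t 4.27 stand [137.4  -0.5 235.9] rot [-179.8   41.   167.9] F [-1.9  0.  -1. ] gap -0.2 q [ -6.4  -5.3 107.2  -6.4  37.5 -80.6]
[-0.029  0.    -0.06  -0.     0.104  0.003]
[-0.005  0.13  -0.054 -0.001  0.715  0.003]
```

Call:
jog_arm --pt "-0.015 0 -0.03 0 0.05 0 1" --pt "-0.029 0 -0.06 0 0.104 0 1" --pt "-0.025 0.04 -0.06 0 0.2 0 1" --pt "-0.02 0.08 -0.06 0 0.3 0 1" --pt "-0.01 0.12 -0.058 0 0.42 0 1"

```text
time: 4.68
tool_pos: [726.5, 69.1, 293.9]
tcp_rot: [-179.9, 17.2, 167.7]
ft_force: [2.0, -0.0, 0.5]
finger_gap: -0.1
```

```bash
python3 - <<'E'
from h import *
st()
print(row((105,130,250),0))
E
```

```text
t 4.68 stand [106.1 120.7 293.9] rot [-179.9   17.2  167.7] F [ 2.  -0.   0.5] gap -0.1 q [  3.8  11.   76.5  -4.9  76.  -73.4]
[ 0.014  0.009  0.042 -0.001  0.3    0.001]
```

Call:
jog_arm --pt "0.006 0.005 0.015 0 0.12 0 1" --pt "0.012 0.009 0.03 0 0.24 0 1" --pt "0.014 0.009 0.042 0 0.3 0 1" --pt "0.014 0.009 0.042 0 0.3 0 1"

```text
time: 5.02
tool_pos: [726.0, 76.8, 237.2]
tcp_rot: [-179.7, -0.8, 167.7]
ft_force: [0.2, -0.1, -3.2]
finger_gap: -0.1
```

```bash
python3 - <<'E'
from h import *
st()
print(row((100,130,176),0))
s=snap("scene","s6.png"); px=s["pixels"][90:290,130:400]; cv2.imwrite("pics/s6c.png",cv2.resize(px,None,fx=2.9,fy=2.9,interpolation=cv2.INTER_CUBIC)[:,:,::-1])
s=snap("wrist","w6.png")
E
```

```text
t 5.02 stand [103.9 128.1 237.2] rot [-179.7   -0.8  167.7] F [ 0.2 -0.1 -3.2] gap -0.1 q [  2.   28.9  58.8  -0.   93.2 -75.7]
[ 0.003  0.002  0.061 -0.004 -0.015  0.003]
```

View pics/s6c.png

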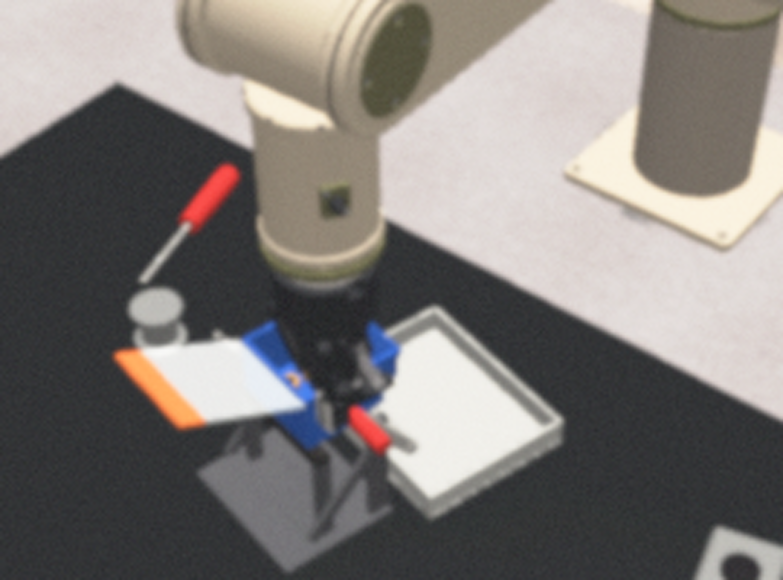

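View pics/w6.png

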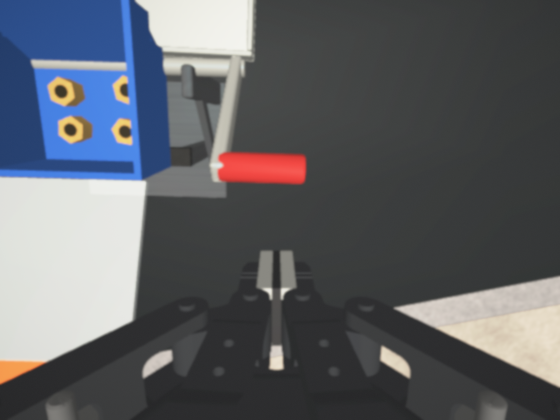

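The wrist view shows the red bar at about (262,168), ahead of the closed fingertips, and all four spacers in the box.

```bash
python3 - <<'E'
from h import *
s=snap("wrist")
b=blobs(s,"red"); 
for c in b: print(c[0],c[1])
c=b[0][0]
for z in (185,190,195,200,205):
    q=S(plane(s,*c,z)); print(z,q,"rad",np.hypot(q[0],z-115),"lean",np.arctan2(q[0],z-115))
print(row((95,130,176),0))
E
```

```text
[262.447 165.946] 2409
185 [ 66.57  119.045 185.   ] rad 96.59993508402866 lean 0.7602871339585807
190 [ 65.883 119.247 190.   ] rad 99.82753149046714 lean 0.7207730782580285
195 [ 65.196 119.449 195.   ] rad 103.20110904655796 lean 0.6837876991524455
200 [ 64.508 119.65  200.   ] rad 106.7068228986158 lean 0.6491877184673965
205 [ 63.821 119.852 205.   ] rad 110.33207818903455 lean 0.616824807494796
[ 0.01   0.002  0.069 -0.002 -0.001  0.003]
```

Call:
jog_arm --pt "0 0.002 0.025 0 0 0 1" --pt "0 0.002 0.05 0 0 0 1" --pt "0.002 0.002 0.07 0 0 0 1" --pt "0.006 0.002 0.07 0 0 0 1"

```text
time: 5.5
tool_pos: [718.8, 80.4, 171.8]
tcp_rot: [-179.8, -0.3, 167.8]
ft_force: [-0.2, 0.0, -1.6]
finger_gap: -0.2
```

```bash
cat >> h.py <<'E'
def bar(a,t,ins=20,off=19,y=130):
    tr=np.radians(t); c=np.array([-100*np.sin(a),115+100*np.cos(a)])
    q=c+off*np.array([np.cos(tr),np.sin(tr)])+ins*np.array([np.sin(tr),-np.cos(tr)])
    return (q[0],y,q[1])
E
python3 - <<'E'
from h import *
st()
for i,a in enumerate(np.arange(-0.69,0.1,.1)):
    print(round(a,2),np.round(bar(a,0),0),row(bar(a,0),0).round(3))
E
```

```text
t 5.5 stand [ 96.1 130.1 171.8] rot [-179.8   -0.3  167.8] F [-0.2  0.  -1.6] gap -0.2 q [  2.4  28.6  65.9  -0.1  85.8 -75.4]
-0.69 [ 83. 130. 172.] [ 0.013 -0.    -0.    -0.003 -0.005  0.003]
-0.59 [ 75. 130. 178.] [ 0.022 -0.    -0.006 -0.003 -0.005  0.003]
-0.49 [ 66. 130. 183.] [ 0.03  -0.    -0.011 -0.003 -0.005  0.003]
-0.39 [ 57. 130. 187.] [ 0.039 -0.    -0.016 -0.003 -0.005  0.003]
-0.29 [ 48. 130. 191.] [ 0.049  0.    -0.019 -0.003 -0.005  0.003]
-0.19 [ 38. 130. 193.] [ 0.058  0.    -0.021 -0.003 -0.005  0.003]
-0.09 [ 28. 130. 195.] [ 0.068  0.    -0.022 -0.003 -0.005  0.003]
0.01 [ 18. 130. 195.] [ 0.078  0.    -0.023 -0.003 -0.005  0.003]
```

Call:
jog_arm --pt "0.008 0 0 0 0 0 1" --pt "0.014 0 0 0 0 0 1" --pt "0.022 0 -0.006 0 0 0 1" --pt "0.03 0 -0.011 0 0 0 1"

```text
time: 5.83
tool_pos: [692.9, 86.9, 189.1]
tcp_rot: [-180.0, 0.2, 167.8]
ft_force: [6.4, -0.3, -3.8]
finger_gap: -0.2
```

```bash
python3 - <<'E'
from h import *
st()
T={-.39:0,-.29:0,-.19:0,-.09:3,.01:6,.11:9,.21:12,.31:16,.41:20,.51:23,.61:26,.71:29,.81:32,.91:34,1.01:36,1.11:38,1.21:40,1.31:40}
for a,t in T.items():
    print(a,t,np.round(bar(a,t),0),row(bar(a,t),t).round(3))
s=snap("scene","s7.png"); px=s["pixels"][90:290,130:400]; cv2.imwrite("pics/s7c.png",cv2.resize(px,None,fx=2.9,fy=2.9,interpolation=cv2.INTER_CUBIC)[:,:,::-1])
E
```

```text
t 5.83 stand [ 69.5 130.9 189.1] rot [-180.     0.2  167.8] F [ 6.4 -0.3 -3.8] gap -0.2 q [  3.   23.6  70.6  -0.1  85.6 -74.8]
-0.39 0 [ 57. 130. 187.] [ 0.012 -0.001  0.002 -0.     0.004  0.003]
-0.29 0 [ 48. 130. 191.] [ 0.022 -0.001 -0.002 -0.     0.004  0.003]
-0.19 0 [ 38. 130. 193.] [ 0.032 -0.001 -0.004 -0.     0.004  0.003]
-0.09 3 [ 29. 130. 196.] [ 0.04  -0.001 -0.007 -0.    -0.049  0.003]
0.01 6 [ 20. 130. 197.] [ 0.049 -0.001 -0.008 -0.    -0.101  0.003]
0.11 9 [ 11. 130. 198.] [ 0.058 -0.001 -0.009 -0.    -0.154  0.003]
0.21 12 [  2. 130. 197.] [ 0.068 -0.001 -0.008 -0.    -0.206  0.003]
0.31 16 [ -7. 130. 196.] [ 0.076 -0.001 -0.007 -0.    -0.276  0.003]
0.41 20 [-15. 130. 194.] [ 0.085 -0.001 -0.006 -0.    -0.346  0.003]
0.51 23 [-24. 130. 191.] [ 0.093 -0.001 -0.002  0.    -0.398  0.003]
0.61 26 [-31. 130. 187.] [ 0.101 -0.001  0.001  0.    -0.45   0.003]
0.71 29 [-39. 130. 183.] [ 0.108 -0.     0.006  0.    -0.503  0.003]
0.81 32 [-46. 130. 177.] [ 0.115 -0.     0.012  0.    -0.555  0.003]
0.91 34 [-52. 130. 170.] [ 0.122 -0.     0.018  0.    -0.59   0.003]
1.01 36 [-58. 130. 163.] [ 0.127 -0.     0.026  0.    -0.625  0.003]
1.11 38 [-62. 130. 155.] [ 0.132 -0.     0.033  0.    -0.66   0.003]
1.21 40 [-66. 130. 147.] [ 0.136 -0.     0.041  0.    -0.694  0.003]
1.31 40 [-69. 130. 138.] [ 0.139 -0.     0.051  0.    -0.694  0.003]
```

View pics/s7c.png

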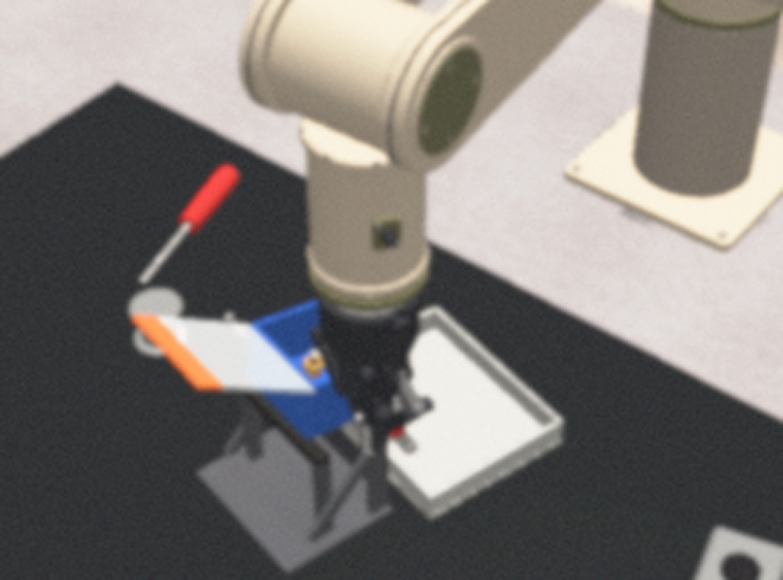

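The scene crop shows the box starting to tip with the lid still back (lip at (180,355)) and the finger behind the bar. Force is about 7 N.

Call:
jog_arm --pt "0.012 0 0.002 0 0 0 1" --pt "0.022 0 -0.002 0 0 0 1" --pt "0.032 0 -0.004 0 0 0 1" --pt "0.04 0 -0.006 0 -0.05 0 1" --pt "0.049 0 -0.008 0 -0.1 0 1"

```text
time: 6.3
tool_pos: [647.6, 97.1, 199.2]
tcp_rot: [179.9, 6.3, 167.7]
ft_force: [7.2, 1.3, 1.8]
finger_gap: -0.2
```

```bash
cat >> h.py <<'E'
T={-.39:0,-.29:0,-.19:0,-.09:3,.01:6,.11:9,.21:12,.31:16,.41:20,.51:23,.61:26,.71:29,.81:32,.91:34,1.01:36,1.11:38,1.21:40,1.31:40}
def plan(lo,hi,off=19):
    st()
    for a,t in T.items():
        if lo<=a<=hi: print(a,t,np.round(bar(a,t,off=off),0),row(bar(a,t,off=off),t).round(3))
E
python3 -c "
from h import *
plan(0,.8)"
```

```text
t 6.3 stand [ 22.9 131.1 199.2] rot [179.9   6.3 167.7] F [7.2 1.3 1.8] gap -0.2 q [  5.   11.1  84.8  -1.8  78.  -72.4]
0.01 6 [ 20. 130. 197.] [ 0.003 -0.001  0.002  0.002  0.005  0.002]
0.11 9 [ 11. 130. 198.] [ 0.012 -0.001  0.     0.002 -0.047  0.002]
0.21 12 [  2. 130. 197.] [ 0.021 -0.001 -0.     0.002 -0.1    0.002]
0.31 16 [ -7. 130. 196.] [ 0.03  -0.001 -0.     0.002 -0.169  0.002]
0.41 20 [-15. 130. 194.] [ 0.038 -0.001  0.     0.002 -0.239  0.002]
0.51 23 [-24. 130. 191.] [ 0.047 -0.001  0.003  0.002 -0.292  0.002]
0.61 26 [-31. 130. 187.] [ 0.055 -0.001  0.006  0.002 -0.344  0.002]
0.71 29 [-39. 130. 183.] [ 0.063 -0.001  0.01   0.002 -0.396  0.002]
```

Call:
jog_arm --pt "0.012 0 0 0 -0.047 0 1" --pt "0.021 0 0 0 -0.1 0 1" --pt "0.03 0 0 0 -0.169 0 1" --pt "0.038 0 0 0 -0.239 0 1" --pt "0.047 0 0.003 0 -0.29 0 1"

```text
time: 6.72
tool_pos: [600.7, 107.8, 191.2]
tcp_rot: [179.9, 22.9, 167.8]
ft_force: [6.1, 1.1, 1.7]
finger_gap: 0.1
```

```bash
python3 -c "
from h import *
plan(.5,1.4)
s=snap('scene','s8.png'); px=s['pixels'][90:290,130:400]; cv2.imwrite('pics/s8c.png',cv2.resize(px,None,fx=2.9,fy=2.9,interpolation=cv2.INTER_CUBIC)[:,:,::-1])"
```

```text
t 6.72 stand [-25.1 131.5 191.2] rot [179.9  22.9 167.8] F [6.1 1.1 1.7] gap 0.1 q [ 10.4  -8.7 108.6  -9.9  59.1 -63.9]
0.51 23 [-24. 130. 191.] [-0.002 -0.002  0.     0.004 -0.002  0.003]
0.61 26 [-31. 130. 187.] [ 0.007 -0.002  0.001  0.004 -0.054  0.003]
0.71 29 [-39. 130. 183.] [ 0.016 -0.002  0.003  0.004 -0.106  0.003]
0.81 32 [-46. 130. 177.] [ 0.024 -0.002  0.005  0.004 -0.159  0.002]
0.91 34 [-52. 130. 170.] [ 0.033 -0.002  0.009  0.004 -0.194  0.002]
1.01 36 [-58. 130. 163.] [ 0.041 -0.002  0.013  0.004 -0.229  0.002]
1.11 38 [-62. 130. 155.] [ 0.048 -0.002  0.018  0.004 -0.264  0.002]
1.21 40 [-66. 130. 147.] [ 0.055 -0.002  0.025  0.004 -0.298  0.002]
1.31 40 [-69. 130. 138.] [ 0.062 -0.002  0.032  0.004 -0.298  0.002]
```

View pics/s8c.png

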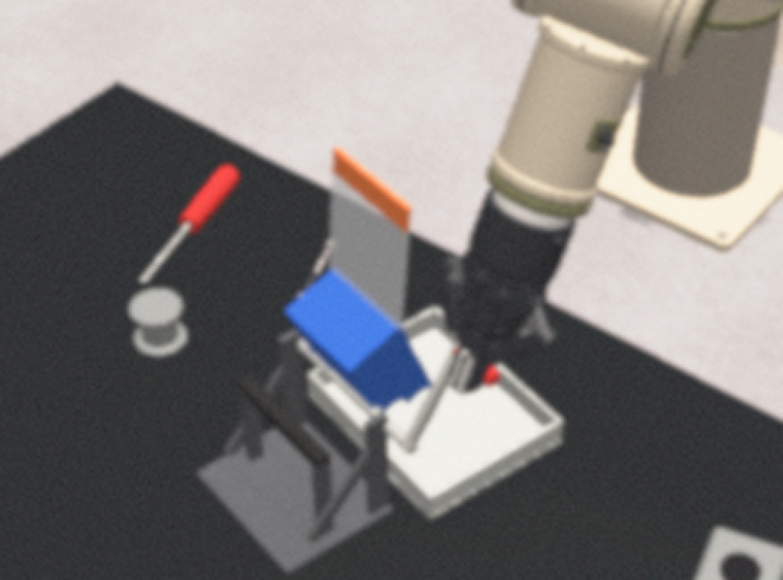

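The box is tipped past vertical, the lid stays open (lip at (370,190)), and the bar is under the finger at (490,375). Continuing.

Call:
jog_arm --pt "0.008 -0.001 0.001 0 -0.054 0 1" --pt "0.016 -0.001 0.003 0 -0.106 0 1" --pt "0.024 -0.001 0.005 0 -0.159 0 1" --pt "0.033 -0.001 0.009 0 -0.194 0 1" --pt "0.041 -0.001 0.013 0 -0.229 0 1"

```text
time: 7.18
tool_pos: [568.4, 113.9, 163.1]
tcp_rot: [179.9, 35.8, 167.7]
ft_force: [10.5, -0.6, -0.0]
finger_gap: 0.0
```

```bash
python3 -c "
from h import *
plan(.9,1.4)
"
```

```text
t 7.18 stand [-58.  130.5 163.1] rot [179.9  35.8 167.7] F [10.5 -0.6 -0. ] gap 0.0 q [ 16.3 -20.3 125.6 -23.2  44.7 -49.3]
0.91 34 [-52. 130. 170.] [-0.009 -0.    -0.002  0.004  0.031  0.002]
1.01 36 [-58. 130. 163.] [-0.    -0.     0.     0.004 -0.004  0.002]
1.11 38 [-62. 130. 155.] [ 0.008 -0.     0.004  0.004 -0.038  0.002]
1.21 40 [-66. 130. 147.] [ 0.016 -0.     0.008  0.004 -0.073  0.002]
1.31 40 [-69. 130. 138.] [ 0.024 -0.     0.014  0.004 -0.073  0.002]
```

Call:
jog_arm --pt "0.008 0 0.004 0 -0.038 0 1" --pt "0.016 0 0.008 0 -0.07 0 1" --pt "0.02 0 0.011 0 -0.07 0 1"

```text
time: 7.43
tool_pos: [557.8, 116.0, 141.1]
tcp_rot: [180.0, 39.7, 167.8]
ft_force: [8.3, -1.5, 13.6]
finger_gap: -0.1
```

```bash
python3 -c "
from h import *
plan(1.1,1.4)
s=snap('scene','s9.png'); px=s['pixels'][90:290,130:400]; cv2.imwrite('pics/s9c.png',cv2.resize(px,None,fx=2.9,fy=2.9,interpolation=cv2.INTER_CUBIC)[:,:,::-1])"
```

```text
t 7.43 stand [-68.8 130.2 141.1] rot [180.   39.7 167.8] F [ 8.3 -1.5 13.6] gap -0.1 q [ 18.6 -21.9 131.  -30.7  39.6 -40.8]
1.11 38 [-62. 130. 155.] [-0.014 -0.    -0.007  0.003  0.03   0.003]
1.21 40 [-66. 130. 147.] [-0.006 -0.    -0.003  0.003 -0.005  0.003]
1.31 40 [-69. 130. 138.] [ 0.002 -0.     0.002  0.003 -0.005  0.003]
```

View pics/s9c.png

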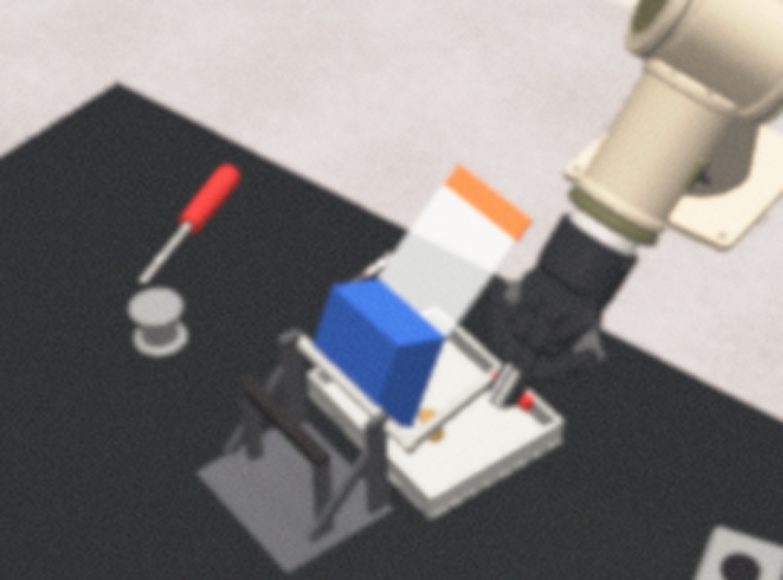

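Spacers are dropping into the tray, with two visible at (430,425). I'll hold near the end stop.

Call:
jog_arm --pt "0.001 0 0.001 0 0 0 1" --pt "0.001 0 0.001 0 0 0 1" --pt "0.001 0 0.001 0 0 0 1" --pt "0.001 0 0.001 0 0 0 1" --pt "0.001 0 0.001 0 0 0 1"

```text
time: 7.9
tool_pos: [558.8, 115.8, 141.4]
tcp_rot: [179.9, 39.6, 167.7]
ft_force: [2.4, 0.5, 5.4]
finger_gap: 0.0
```

Call:
jog_arm --pt "0 0 0 0 0 0 1" --pt "0 0 0 0 0 0 1" --pt "0 0 0 0 0 0 1" --pt "0 0 0 0 0 0 1" --pt "0 0 0 0 0 0 1"

```text
time: 8.32
tool_pos: [558.8, 115.7, 141.3]
tcp_rot: [179.9, 39.6, 167.7]
ft_force: [1.7, 1.4, 5.1]
finger_gap: -0.1
```

Call:
jog_arm --pt "0 0 0 0 0 0 1" --pt "0 0 0 0 0 0 1" --pt "0 0 0 0 0 0 1" --pt "0 0 0 0 0 0 1" --pt "0 0 0 0 0 0 1"

```text
time: 8.73
tool_pos: [558.8, 115.7, 141.4]
tcp_rot: [179.9, 39.6, 167.7]
ft_force: [1.1, 1.0, 6.3]
finger_gap: -0.2
```

```bash
python3 -c "
from h import *
st()
s=snap('scene','s10.png'); px=s['pixels'][90:290,130:400]; cv2.imwrite('pics/s10c.png',cv2.resize(px,None,fx=2.9,fy=2.9,interpolation=cv2.INTER_CUBIC)[:,:,::-1])
s=snap('top','t10.png'); px=s['pixels'][90:280,200:360]; cv2.imwrite('pics/t10c.png',cv2.resize(px,None,fx=3.1,fy=3.1,interpolation=cv2.INTER_CUBIC)[:,:,::-1])
"
```

```text
t 8.73 stand [-67.7 130.2 141.4] rot [179.9  39.6 167.7] F [1.1 1.  6.3] gap -0.2 q [ 18.5 -21.7 130.8 -30.6  39.6 -40.9]
```

View pics/s10c.png

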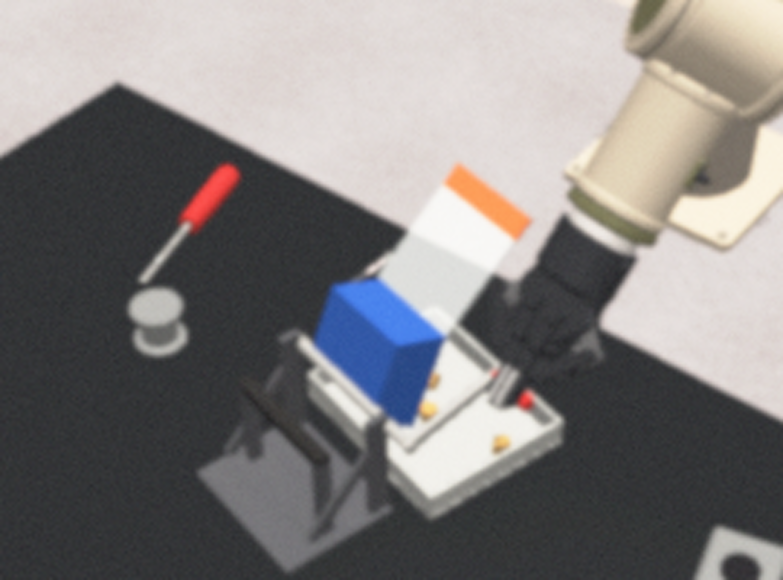

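View pics/t10c.png

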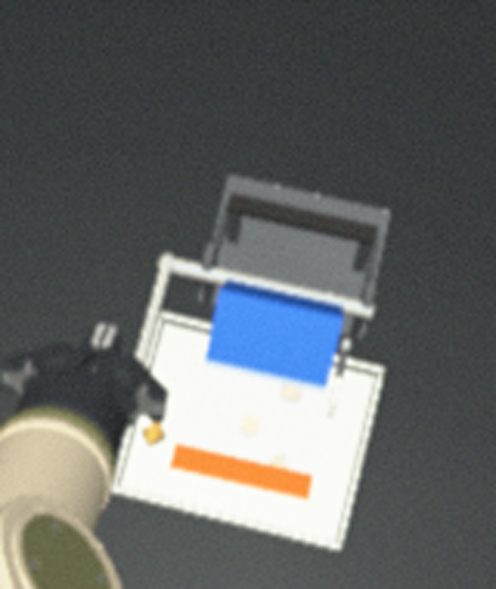

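```bash
python3 -c "
from h import *
im=cv2.imread('pics/t10.png')[180:275,230:330]
im=cv2.convertScaleAbs(im,alpha=1.0)
h=cv2.cvtColor(im,cv2.COLOR_BGR2HSV); h[...,1]=np.clip(h[...,1].astype(int)*3,0,255); im=cv2.cvtColor(h,cv2.COLOR_HSV2BGR)
cv2.imwrite('pics/t10d.png',cv2.resize(im,None,fx=6,fy=6,interpolation=cv2.INTER_CUBIC))"
```

```text
(no output)
```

View pics/t10d.png

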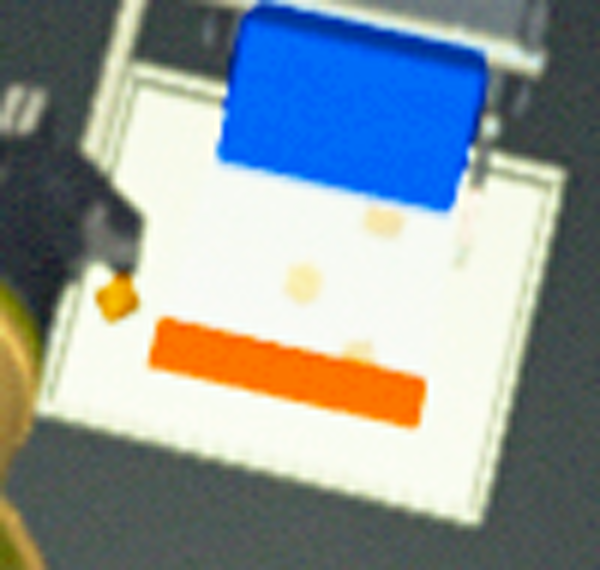

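All four spacers are visible in the tray: at (117,298), (303,283), (383,220) and (357,350), the last two through the clear lid. I'll slide off the bar end (+y) and let the box return.

Call:
jog_arm --pt "0 0.015 0 0 0 0 1" --pt "0 0.035 0 0 0 0 1" --pt "0 0.06 0 0 0 0 1" --pt "0 0.09 -0.01 0 0 0 1" --pt "0 0.12 -0.03 0 0 0 1"

```text
time: 9.25
tool_pos: [563.2, 236.2, 159.7]
tcp_rot: [-179.8, 39.3, 167.7]
ft_force: [1.0, -0.3, -0.2]
finger_gap: -0.2
```

Call:
jog_arm --pt "0 0.03 -0.01 0 0 0 1" --pt "0 0.06 -0.03 0 0 0 1" --pt "0 0.08 -0.04 0 0 0 1" --pt "0 0.08 -0.04 0 0 0 1" --pt "0 0.08 -0.04 0 0 0 1"

```text
time: 9.67
tool_pos: [555.8, 321.7, 192.8]
tcp_rot: [180.0, 39.4, 167.8]
ft_force: [-0.2, -0.9, -0.1]
finger_gap: -0.0
```

Call:
jog_arm --pt "0 0 0 0 0 0 1" --pt "0 0 0 0 0 0 1" --pt "0 0 0 0 0 0 1" --pt "0 0 0 0 0 0 1" --pt "0 0 0 0 0 0 1"

```text
time: 10.08
tool_pos: [555.3, 319.1, 190.1]
tcp_rot: [-179.8, 39.3, 167.8]
ft_force: [0.9, -0.1, -0.3]
finger_gap: -0.3
```

Call:
jog_arm --pt "0 0 0 0 0 0 1" --pt "0 0 0 0 0 0 1" --pt "0 0 0 0 0 0 1" --pt "0 0 0 0 0 0 1" --pt "0 0 0 0 0 0 1"

```text
time: 10.5
tool_pos: [555.2, 320.1, 190.4]
tcp_rot: [-179.9, 39.3, 167.9]
ft_force: [-0.1, 0.5, -0.2]
finger_gap: -0.1
```

Call:
jog_arm --pt "0 0 0 0 0 0 1" --pt "0 0 0 0 0 0 1" --pt "0 0 0 0 0 0 1" --pt "0 0 0 0 0 0 1" --pt "0 0 0 0 0 0 1"

```text
time: 10.92
tool_pos: [555.2, 320.1, 190.4]
tcp_rot: [-179.9, 39.3, 167.9]
ft_force: [0.8, -0.8, 0.2]
finger_gap: -0.1
```

Call:
jog_arm --pt "0 0 0 0 0 0 1" --pt "0 0 0 0 0 0 1" --pt "0 0 0 0 0 0 1" --pt "0 0 0 0 0 0 1" --pt "0 0 0 0 0 0 1"

```text
time: 11.33
tool_pos: [555.3, 320.1, 190.4]
tcp_rot: [-179.9, 39.3, 167.9]
ft_force: [0.8, 0.6, 0.6]
finger_gap: 0.0
```

```bash
python3 -c "
from h import *
st()
s=snap('scene','s11.png'); px=s['pixels'][90:310,130:420]; cv2.imwrite('pics/s11c.png',cv2.resize(px,None,fx=2.7,fy=2.7,interpolation=cv2.INTER_CUBIC)[:,:,::-1])
s=snap('top','t11.png'); px=s['pixels'][90:320,100:450]; cv2.imwrite('pics/t11c.png',cv2.resize(px,None,fx=2.28,fy=2.28,interpolation=cv2.INTER_CUBIC)[:,:,::-1])
Z=lambda a,b:(a/3.5+200,b/3.1+90)
for b in blobs(s,'red'): print(b[0])
"
```

```text
t 11.33 stand [-115.1  329.1  190.4] rot [-179.9   39.3  167.9] F [0.8 0.6 0.6] gap 0.0 q [ 42.3  -3.4 109.6 -38.9  55.4 -18. ]
[247.797 139.669]
[429.501 265.662]
```

View pics/s11c.png

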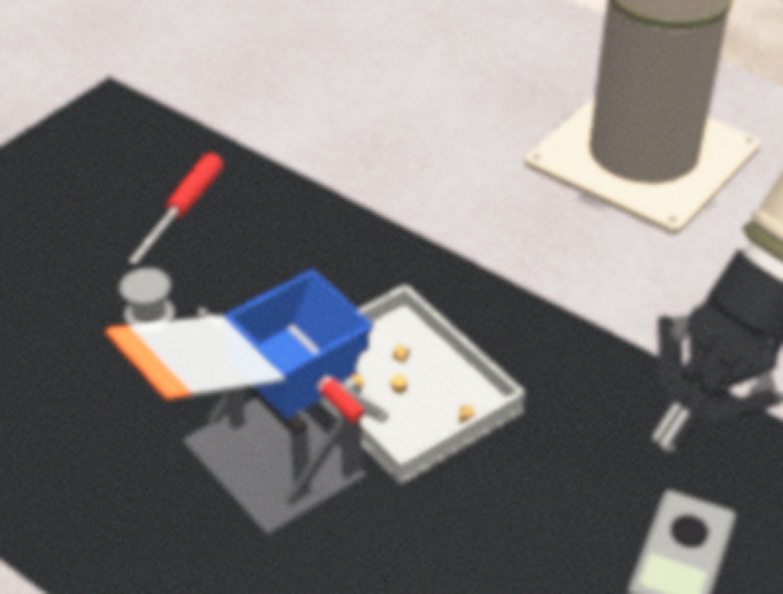

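View pics/t11c.png

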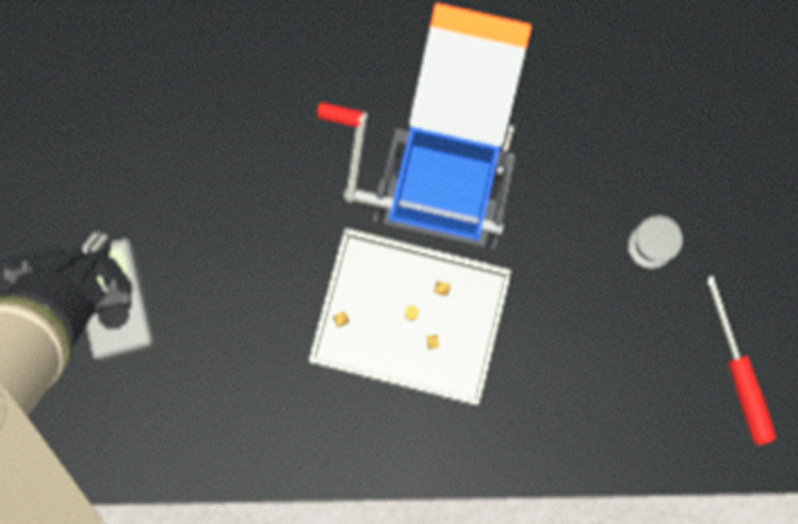

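The four spacers are in the tray, at (341,319), (411,313), (442,288) and (432,342) in the top view. The box is empty and level, with the crank bar back at its starting pixel (247.8,139.7). The lid is fully back and the bystanders look unmoved.

```bash
python3 -c "
from h import *
print(r.hand_in())"
```

```text
the job is handed in; nothing more can be done
None
```

The job is done and handed in at about 11.4 s of the 66 s allowed. I lifted the lid by its lip and swung it over its detent until it snapped fully back. Then I pushed the crank bar over the top to about the end stop, held it there for about 1.3 s, slid off the bar's end and let the box swing back.

**Last checks:**
- **Spacers:** all four lie in the tray and the box is empty.
- **Box and lid:** the box is level, with the crank bar back at its starting pixel in the top view. The lid is still fully back.
- **Other things:** the driver is at its starting pixel, and the tray, reel and meter look unmoved by eye. I did not measure those three again.
- **Arm:** it stands clear of everything with about zero force. The highest reading I saw was about 16 N.

**Disagreements:**
- **Lid tilt:** the tilt I first planned for reaching under the lip (50°) was out of reach, so I used about 41°.
- **Crank lean:** the camera views gave between 0.65 and 0.72 rad. I used 0.69, and contact with the bar agreed with it.
- **End stop:** I judged it by a rise in force and by the spacers dropping. I had no direct angle reading.

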